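Push the slide box home in the corner stop

ROBOT

A 7-joint arm with a two-finger parallel gripper is mounted at the origin on a cart in front of the work surface, level with it; the furniture and walls round the work are solid. World frame = base frame: x ahead of the robot, y to its left, z up, the work surface at z = 0. Lengths are in m, angles in rad, forces in N, time in s.
With the tool pointing down it reaches from about 0.4 to 0.85 m from the base axis. Payload 4.5 kg.
Tool frame: the origin (TCP) lies on the centre line of the jaws, within the pads' length; the fingertips stand r.tips_ahead ahead of it and the grasp point (between the pads) is the TCP (r.tips_ahead is the distance from the TCP to the fingertips, in m); z points along the fingers, y is the direction in which the jaws open and shut (so a half turn about z gives the same grasp; the last joint's range is limited). The gripper opens to 88 mm and grips with 3 to 60 N. Pads are 18 mm wide; open, the fingers measure 123 mm over their backs; the gripper's body (75 mm by 187 mm) begins 45 mm behind the grasp point.
Start: joints at [1.24, 0.689, -0.195, 1.565, 0.157, 0.902, -0.215], TCP at [0.223, -0.584, 0.258] pointing down, gripper open.
Joint ranges: [-3.01, 3.01], [-0.46, 2.08], [-1.47, 1.51], [0.13, 2.56], [-1, 4.14], [0.04, 2.09], [-2.66, 2.66]. Speed limits (rad/s): [2.57, 2.57, 3.14, 3.14, 3.14, 3.14, 3.14].

INTERFACE

Orientations are given as a unit quaternion [x, y, z, w].
In Python, from plant import r gives the robot as it stands.
- The arm moves only by the shell command python3 -m inch 'ROWS' [FORCE]. ROWS is JSON, a list of rows, each a list of 5 numbers: the shift along the world's x, y, z in units of 25 mm (1.0 is 25 mm), then the turn about the world's z in units of 6 degrees (1.0 is 6 degrees), then the finger opening in mm, from 0 to 88.1. A call has 1 to 5 rows; each row shifts and turns the commanded pose from where the row before left it; what a row does not reach is not made up. A row lasts 1/10 s, in which the tool goes at most 50 mm and 8.59 degrees, less where a joint would pass 70% of its speed; a pose out of reach is approached as far as the arm can. A call is refused whole if a number of a shift passes 1 or a number of a turn 1, either way. A call with a gripper value outside its range is refused whole. The fingers move at their own pace and stop on an object; FORCE is the grip in N (left out, the last holds). Time passes only in rows, so rows that do not move let the fingers close. It gives the time, the measured TCP pose, the force and the opening at its end, in the units of the state.
- r.get_state(): the state, without advancing time (a new reading comes with each control period).
- r.snapshot(name): name is "side" or "top" or "wrist"; returns a dict with "pixels" (384x512x3 uint8, red, green, blue), "range_z" (384x512 float32, m along the optical axis (not along the pixel's ray), 0 where there is no reading), "K" (3x3 intrinsics, pixels), "position" and "attitude" of the camera in the world. Camera axes: x right, y up, looking along -z (the intrinsics and any distortion apply to the point x, -y, -z); pixel columns grow to the right and rows downward; lengths in m; the calibration is good to about 2 mm. A picture is of the moment at which its call begins.
- r.finish_job(): hands the job in, once; it reports no verdict.
The state is a dict: "clock": time; "q": joint angles; "qd": joint speeds; "joint_torque": joint torques, N m; "tool_pos": TCP position; "eef_rot": TCP orientation; "contact_force": force on the tool from outside, world axes, zero at the start; "moment": the same for the moment, N m; "opening": opening from 0.0 (shut) to 1.0 (fully open).
Only numpy, scipy, OpenCV 4.12 (cv2) and the standard library are available. Lean on these libraries where they do the work, as an engineer would, in place of code of your own. Each camera call takes 0.05 s, during which the arm holds its last target. There are 200 camera calls.

TASK

Push the white lidded slide box along the bench, without gripping or lifting it, until it sits square in the inner corner of the aluminium corner stop, flush against both the long fence and the short end stop. Push it gently with the fingers, leave everything else where it stands, and finish with the robot clear of everything.

Things in the scene. Friction and masses are not known exactly. Their poses are not given: they have to be found in the camera images.
- slide_box: Loose white lidded box, 57x87x46 mm high, 0.2-0.35 kg. Origin mid-underside; y along its length, z up. Walls (38 mm high) at x = +27, -25 and y = +-42 mm; lid overhangs 1-2 mm. Starts on the robot's side of the fence, origin 7-13 cm short of it and 8-13 cm from the end stop, turned up to 0.4 rad from the stop, +x side towards the fence. Seated: origin at x -27, y +42 mm of the stop.
- corner_stop: L of aluminium bar, 12 mm thick, 28 mm high, fixed to the bench. Origin: inner corner at bench level; z up, +x roughly away from the robot, +y to its left. Long fence: inner face x = 0, from y 0 to 170 mm. End stop: inner face y = 0, from x 0 to -70 mm. The box belongs at -x, +y, long side on the fence. Flanges and screws (up to 11 mm high) lie outside the L.
- white_jar: A round white screw-top jar, 67 mm across, 66 mm high, origin at the centre of its underside. Not to be moved.
- sample_pot: A round specimen pot with a wider cap, 46 mm across, 57 mm high, origin at the centre of its underside. Not to be moved.
- small_vial: A small capped vial, 25 mm across, 60 mm high, standing behind the long fence, origin at the centre of its underside. Not to be moved.
- petri_dish: A shallow round dish, 58 mm across, 13 mm high, near the front edge of the bench, origin at the centre of its underside. Not to be moved.

How it is judged:
By the outcome, as a careful person would: the job done as asked, in the order asked, and still so for the second after the job is handed in, with the robot touching nothing.
It also fails if it takes over 51 s, if anything falls off the work surface, if the arm or the gripper's body presses on something with over 40 N, if the wrist force passes 120 N, or if a joint passes its speed limit or range.

## Working session

There is one attempt and no reset: what is moved stays moved. The work goes in short steps, Python scripts to look and compute and a shell command to move; the robot and the scene stay as the last step left them, time stands still between calls to the robot, and variables do not carry over. Pictures are saved under pics/ and viewed, about 8 in all and at most 12, crops included, and the job is handed in when it is done.

```bash
mkdir -p pics; ls
cat > h.py <<'E'
from plant import r
import numpy as np, cv2
def snap(n,f):
    s=r.snapshot(n); cv2.imwrite('pics/'+f,cv2.cvtColor(s['pixels'],cv2.COLOR_RGB2BGR)); return s
def rot(a):
    a=np.array(a)
    from scipy.spatial.transform import Rotation as R
    return a if a.shape==(3,3) else R.from_quat(a).as_matrix()
def cloud(s):
    z=s['range_z']; K=s['K']; v,u=np.mgrid[:384,:512]
    P=np.stack([(u-K[0,2])/K[0,0]*z,-(v-K[1,2])/K[1,1]*z,-z],-1)
    W=P@rot(s['attitude']).T+s['position']; W[z==0]=np.nan; return W
E
python3 - <<'E'
from h import *
print(r.get_state(), r.tips_ahead)
s=snap('top','t1.png'); print({k:s[k] for k in s if k not in('pixels','range_z')})
W=cloud(s); np.save('W.npy',W); np.save('P.npy',s['pixels'])
E
```

```text
pics
{'clock': 0.0, 'q': array([ 1.23981966,  0.68999577, -0.19450055,  1.56633493,  0.15731161,
        0.90247365, -0.21509653]), 'qd': array([-5.20202555e-04,  1.00055143e-03, -6.36694312e-04, -9.74962910e-04,
       -5.44044540e-05, -5.79549609e-04, -1.59848227e-03]), 'joint_torque': array([ 8.69095693e-04, -5.27551067e+01, -1.26673244e+00, -1.53427148e+01,
       -5.26507292e-02,  6.59344296e-03,  1.63480167e-04]), 'tool_pos': array([ 0.22270137, -0.58334785,  0.25690472]), 'eef_rot': array([ 9.83405316e-01,  1.81419835e-01, -2.35608182e-04, -8.78900122e-04]), 'contact_force': array([-0.14461589, -1.6388197 , -0.55354716]), 'moment': array([ 0.00680383, -0.01975562,  0.0449983 ]), 'opening': 1.001201903776531} 0.019
{'K': array([[400.08614423,   0.        , 260.589764  ],
       [  0.        , 400.08614423, 195.67482634],
       [  0.        ,   0.        ,   1.        ]]), 'position': array([ 0.27575556, -0.11717962,  0.88715358]), 'attitude': array([-0.07027097,  0.0829183 ,  0.74043914, -0.66327703])}
```

View pics/t1.png

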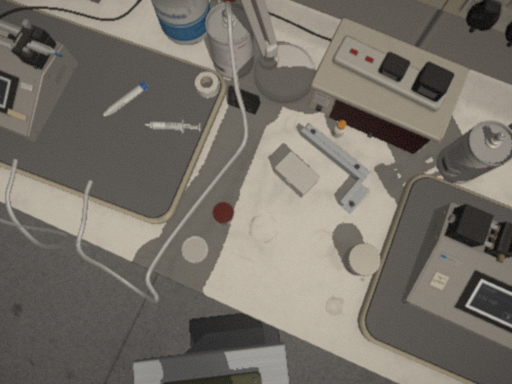

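The top view shows the box at (295,170), the stop with its inner corner near (358,178), the vial at (340,127), and the jar at (362,260). There are faint round objects at (263,228) and (335,305). Next I'll rectify the view and measure.

Run:
```python
from h import *
W=np.load('W.npy');P=np.load('P.npy')
for n,(u,v) in dict(box=(295,170),corner=(360,178),jar=(362,260),pot=(263,228),dish=(335,305),vial=(340,127),fl=(300,127),bench=(300,240),lampcable=(240,110),box2=(360,90)).items(): print(n,W[v,u].round(3))
# ortho height map
x0,x1,y0,y1=.2,.65,-.4,.05; s=.00075
ok=np.isfinite(W[...,0]); p=W[ok]; c=P[ok]
# warp image onto plane z=0.03
S=r.snapshot('top');R=rot(S['attitude']);K=S['K']
gx=np.arange(x1,x0,-s);gy=np.arange(y1,y0,-s)
X,Y=np.meshgrid(gx,gy,indexing='ij')
Q=(np.stack([X,Y,0*X+.03],-1)-S['position'])@R
u=(K[0,0]*Q[...,0]/-Q[...,2]+K[0,2]).astype('f');v=(K[1,1]*-Q[...,1]/-Q[...,2]+K[1,2]).astype('f')
I=cv2.remap(P[...,::-1].copy(),u,v,cv2.INTER_CUBIC)
H=cv2.remap(np.nan_to_num(W[...,2]).astype('f'),u,v,cv2.INTER_NEAREST)
Hc=cv2.applyColorMap(np.clip(H*255/.08,0,255).astype('u1'),cv2.COLORMAP_JET)
a=np.hstack([I,Hc]);a=cv2.resize(a,None,fx=800/a.shape[1],fy=800/a.shape[1]);k=800/1200
for g in np.arange(.2,.66,.05):
    cv2.putText(a,f'{g:.2f}',(0,int((x1-g)/s*k)),0,.3,(0,0,255)); 
for g in np.arange(-.4,.05,.05): cv2.putText(a,f'{g:.2f}',(int((y1-g)/s*k),395),0,.3,(0,0,255))
cv2.imwrite('pics/o1.png',a)
# box rect
def rect(m):
    q=W[m][:,:2].astype('f')*1000; return cv2.minAreaRect(q),len(q)
z=W[...,2]
vv,uu=np.mgrid[:384,:512]
m=(z>.035)&(z<.055)&(abs(uu-295)<35)&(abs(vv-172)<30); print('box',rect(m),np.nanmedian(z[m]), 'pts',cv2.boxPoints(rect(m)[0]).round(1).tolist())
m=(z>.021)&(z<.034)&(uu>295)&(uu<375)&(vv>118)&(vv<215)&~((abs(uu-295)<28)&(abs(vv-172)<26)); print('stop',rect(m),cv2.boxPoints(rect(m)[0]).round(1).tolist())
np.save('stop.npy',W[m])
```

```text
box [ 0.509 -0.224  0.047]
corner [ 0.48  -0.368  0.027]
jar [ 0.3   -0.332  0.066]
pot [ 0.396 -0.141 -0.   ]
dish [ 0.215 -0.276  0.003]
vial [ 0.591 -0.332  0.064]
fl [ 0.625 -0.255 -0.   ]
bench [ 0.361 -0.22   0.002]
lampcable [ 0.683 -0.118  0.   ]
box2 [ 0.639 -0.367  0.135]
box (((503.7379455566406, -225.828369140625), (86.93927001953125, 56.715179443359375), 39.26166534423828), 975) 0.04633428629771952 pts [[452.1000061035156, -231.39999389648438], [488.0, -275.29998779296875], [555.2999877929688, -220.3000030517578], [519.4000244140625, -176.39999389648438]]
stop (((543.1597900390625, -352.60125732421875), (196.86849975585938, 146.3522491455078), 20.428163528442383), 780) [[425.3999938964844, -318.3999938964844], [476.5, -455.5], [660.9000244140625, -386.79998779296875], [609.9000244140625, -249.6999969482422]]
```

View pics/o1.png

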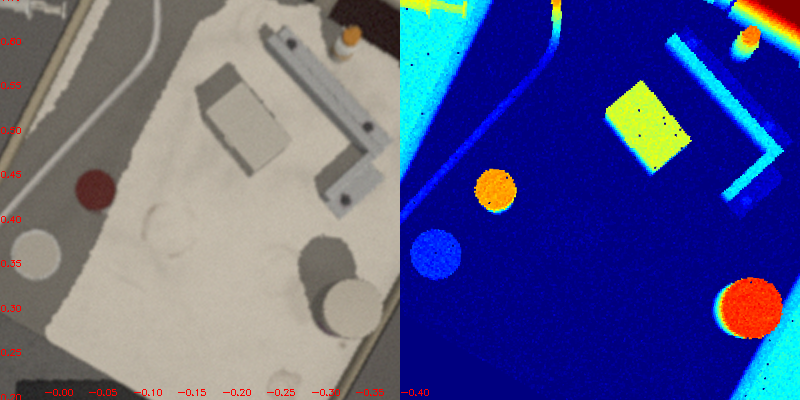

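The rectified view shows the box near (0.504, -0.226) and the fence running from about (0.605,-0.255) to the corner at (0.48,-0.37). The end stop leads to (0.43,-0.32). The jar is at (0.305,-0.345), the red pot at (0.435,-0.057), the dish at (0.36,0.01) and the vial at (0.59,-0.335). Next I'll fit the L and box.

```bash
cat >> h.py <<'E'
from scipy.optimize import minimize
def fitL(q):  # q: xy of bar-top points (mm) -> corner x,y, yaw via edge/area template
    def sd(p,c,h): 
        d=abs(p-c)-h; return np.linalg.norm(np.maximum(d,0),axis=1)+np.minimum(d.max(1),0)
    g=np.stack(np.meshgrid(np.arange(-80,24,2.),np.arange(-24,182,2.)),-1).reshape(-1,2)
    inL=np.minimum(sd(g,np.array([6,79]),np.array([6,91])),sd(g,np.array([-29,-6]),np.array([41,6])))<0
    from scipy.spatial import cKDTree
    G=g[inL]; T=cKDTree(q)
    def cost(a):
        c,s=np.cos(a[2]),np.sin(a[2]); M=np.array([[c,-s],[s,c]])
        p=(q-a[:2])@M
        d=np.minimum(sd(p,np.array([6,79]),np.array([6,91])),sd(p,np.array([-29,-6]),np.array([41,6])))
        e=T.query(G@M.T+a[:2])[0]
        return np.minimum(np.maximum(d,0),6).__pow__(2).mean()+(np.clip(e-1.5,0,8)**2).mean()
    best=min((minimize(cost,[475+dx,-363+dy,np.radians(t)],method='Nelder-Mead',options=dict(initial_simplex=None,xatol=.05,fatol=1e-4,maxiter=600)) for dx in(-5,8) for dy in(-5,5) for t in(-48,-40)),key=lambda o:o.fun)
    return best.x,best.fun
E
python3 - <<'E'
from h import *
W=np.load('W.npy');x,y,z=np.moveaxis(W,-1,0)
m=(z>.021)&(z<.034)&(x>.41)&(x<.64)&(y<-.24)&(y>-.41)
# exclude box region & vial
d=(x-.504)*.633-(y+.226)*.774   # box +x coordinate
l=(x-.504)*.774+(y+.226)*.633
m&=~((abs(d)<.036)&(abs(l)<.052))
m&=~(np.hypot(x-.59,y+.335)<.022)
q=W[m][:,:2]*1000; print(len(q))
a,f=fitL(q); print('corner',a[:2].round(1),'yaw',np.degrees(a[2]).round(2),f)
np.save('stopfit.npy',a)
c,s=np.cos(a[2]),np.sin(a[2]);M=np.array([[c,-s],[s,c]])
for n,p in dict(box=(503.7,-225.8),jar=(305,-345),pot=(435,-57),vial=(590,-335),dish=(360,10)).items(): print(n,((np.array(p)-a[:2])@M).round(1))
p=(q-a[:2])@M
print('end stop x range',p[p[:,1]<-2][:,0].min(),'fence y max',p[:,1].max(),'fence inner x', np.percentile(p[p[:,1]>20][:,0],[2,98]),'stop y',np.percentile(p[p[:,0]<-10][:,1],[2,98]))
E
```

```text
776
corner [ 481.5 -364.8] yaw -47.29 5.899285981280763
box [-87.1 110.6]
jar [-134.3 -116.2]
pot [-257.7  174.6]
vial [51.7 99.9]
dish [-357.8  165. ]
end stop x range -69.20529208717664 fence y max 168.7299363185862 fence inner x [  0.17902869 100.47175185] stop y [-11.83755459  -0.31785385]
```

Run:
```python
from h import *
s=r.snapshot('wrist'); st=r.get_state(); R=rot(st['eef_rot'])
print('cam in tool',(R.T@(s['position']-st['tool_pos'])).round(3))
W=np.load('W.npy').reshape(-1,3);W=W[np.isfinite(W[:,0])]
a=np.load('stopfit.npy');c,si=np.cos(a[2]),np.sin(a[2]);M=np.array([[c,-si],[si,c]])
p=(W[:,:2]*1000-a[:2])@M
h=(W[:,2]>.075)
print('tall: min stop x for y bins',[(y,p[h&(p[:,0]>-60)&(abs(p[:,1]-y)<15)][:,0].min().round() if (h&(p[:,0]>-60)&(abs(p[:,1]-y)<15)).any() else None) for y in range(-60,260,30)])
A=np.array([.223,-.584]);B=np.array([.465,-.183]);d=(B-A)/np.linalg.norm(B-A)
t=(W[:,:2]-A)@d; n=abs((W[:,:2]-A)@[-d[1],d[0]])
for lo in np.arange(-.1,.6,.1):
    k=(t>lo)&(t<lo+.1)&(n<.12); print(round(lo,1),W[k,2].max().round(3) if k.any() else None)
```

```text
cam in tool [ 0.068 -0.001 -0.127]
tall: min stop x for y bins [(-60, np.float64(120.0)), (-30, np.float64(111.0)), (0, np.float64(103.0)), (30, np.float64(95.0)), (60, np.float64(86.0)), (90, np.float64(77.0)), (120, np.float64(69.0)), (150, np.float64(61.0)), (180, np.float64(51.0)), (210, np.float64(51.0)), (240, np.float64(139.0))]
-0.1 0.119
0.0 0.181
0.1 0.173
0.2 0.071
0.3 0.033
0.4 0.05
0.5 0.062
```

```bash
python3 -m inch '[[0.6,1,0,1,88],[0.6,1,0,1,60],[0.6,1,0,1,50],[0.6,1,0,1,50],[0.6,1,0,1,50]]'
python3 -m inch '[[0.6,1,0,1,50],[0.6,1,0,1,50],[0.6,1,0,1,50],[0.6,1,0,1,50],[0.6,1,0,1,50]]'
python3 -m inch '[[0.6,1,0,1,50],[0.6,1,0,1,50],[0.6,1,0,1,50],[0.6,1,0,1,50],[0.6,1,0,1,50]]'
python3 -m inch '[[0.6,1,-1,1,50],[0,0,-1,1,50],[0,0,-1,1,50],[0,0,-1,0.7,50],[0,0,0,0,50]]'
cat >> h.py <<'E'
a=np.load('stopfit.npy');c,si=np.cos(a[2]),np.sin(a[2]);M=np.array([[c,-si],[si,c]])
def st():
    s=r.get_state(); R=rot(s['eef_rot']); yj=np.degrees(np.arctan2(R[1,1],R[0,1]))
    print('t',round(s['clock'],2),'tcp stop',((s['tool_pos'][:2]*1000-a[:2])@M).round(1),'z',s['tool_pos'][2].round(4),'jaw yaw rel stop y',round(yj-90-np.degrees(a[2]),2),'q7',s['q'][6].round(2),'F',s['contact_force'].round(1),'Fstop',(s['contact_force'][:2]@M).round(1),'open',round(s['opening']*88,1))
E
python3 -c "from h import *; st(); snap('wrist','w1.png')"
```

```text
clock: 0.65
tool_pos: [0.2984, -0.4577, 0.2576]
eef_rot: [0.902, 0.432, -0.0, -0.0]
contact_force: [0.2, 0.1, 0.5]
opening: 0.66
clock: 1.15
tool_pos: [0.3733, -0.3328, 0.2577]
eef_rot: [0.76, 0.65, -0.0, -0.0]
contact_force: [0.5, -0.0, -0.3]
opening: 0.567
clock: 1.65
tool_pos: [0.4484, -0.2079, 0.2576]
eef_rot: [0.565, 0.825, -0.0, -0.0]
contact_force: [0.4, -0.2, 0.2]
opening: 0.57
clock: 2.15
tool_pos: [0.461, -0.1836, 0.1552]
eef_rot: [0.398, 0.918, -0.0, -0.003]
contact_force: [-0.7, -0.2, 0.6]
opening: 0.568
t 2.15 tcp stop [-147.   107.8] z 0.1552 jaw yaw rel stop y 0.42 q7 0.3 F [-0.7 -0.2  0.6] Fstop [-0.3 -0.7] open 50.0
```

View pics/w1.png

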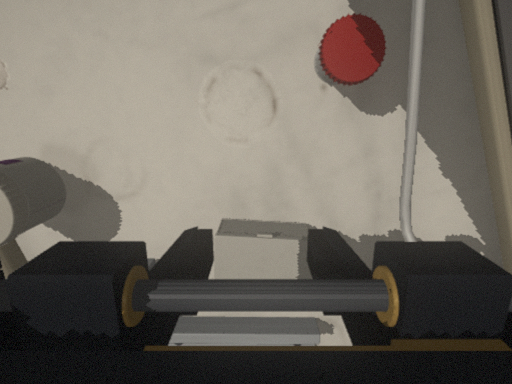

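The wrist view shows the box's near edge at about row 225, between the finger columns 215–305 and clear ahead of the fingers. I'll descend and push towards the fence (+x stop = world (0.678,-0.735)).

```bash
python3 -m inch '[[0,0,-1,0,50],[0,0,-1,0,50],[0,0,-1,0,50],[0,0,-1,0,50],[0,0,-0.85,0,50]]'
python3 -m inch '[[0.1,0.1,0,0,50],[0,0,0,0,50],[0.25,-0.27,0,0,50],[0.25,-0.27,0,0,50],[0.14,-0.15,0,0,50]]'
python3 -m inch '[[0.14,-0.15,0,0,50],[0.14,-0.15,0,0,50],[0.14,-0.15,0,0,50],[0.14,-0.15,0,0,50],[0.14,-0.15,0,0,50]]'
python3 -c "from h import *; st()"
```

```text
clock: 2.7
tool_pos: [0.4643, -0.1844, 0.0368]
eef_rot: [0.399, 0.917, 0.0, 0.001]
contact_force: [-0.0, -0.0, 0.4]
opening: 0.569
clock: 3.2
tool_pos: [0.4826, -0.1996, 0.0383]
eef_rot: [0.399, 0.917, 0.0, 0.001]
contact_force: [-1.2, 0.9, 0.4]
opening: 0.567
clock: 3.7
tool_pos: [0.4992, -0.2174, 0.0365]
eef_rot: [0.398, 0.917, 0.0, -0.0]
contact_force: [-2.3, 2.7, 2.5]
opening: 0.568
t 3.7 tcp stop [-96.3 113. ] z 0.0365 jaw yaw rel stop y 0.4 q7 0.21 F [-2.3  2.7  2.5] Fstop [-3.5  0.1] open 50.0
```

```bash
python3 -m inch '[[0.14,-0.15,0,0,50],[0.14,-0.15,0,0,50],[0.14,-0.15,0,0,50],[0.14,-0.15,0,0,50],[0,0,0,0,50]]'; python3 -c "from h import *; st()
s=snap('top','t2.png');I=cv2.resize(cv2.imread('pics/t2.png')[100:280,220:420],None,fx=3,fy=3,interpolation=cv2.INTER_CUBIC);cv2.imwrite('pics/t2c.png',I)"
```

```text
clock: 4.2
tool_pos: [0.5139, -0.2336, 0.0364]
eef_rot: [0.398, 0.917, -0.0, 0.001]
contact_force: [-0.1, -0.7, -0.2]
opening: 0.571
t 4.2 tcp stop [-74.5 112.8] z 0.0364 jaw yaw rel stop y 0.32 q7 0.27 F [-0.1 -0.7 -0.2] Fstop [ 0.5 -0.6] open 50.2
```

View pics/t2c.png

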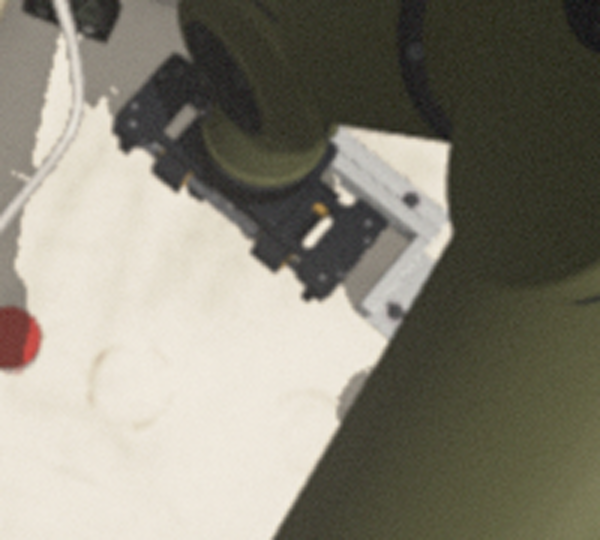

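The arm hides the box in the crop, and only the end stop at about (400,290) can be seen. I'll continue by force, in smaller steps.

```bash
python3 -m inch '[[0.07,-0.075,0,0,50],[0.07,-0.075,0,0,50],[0.07,-0.075,0,0,50]]'; python3 -c "from h import *; st()"; python3 -m inch '[[0.04,-0.04,0,0,50],[0.04,-0.04,0,0,50],[0,0,0,0,50]]'; python3 -c "from h import *; st()"
```

```text
clock: 4.55
tool_pos: [0.5182, -0.2379, 0.0364]
eef_rot: [0.398, 0.917, 0.0, -0.0]
contact_force: [-0.7, 0.5, 0.2]
opening: 0.569
t 4.55 tcp stop [-68.4 113. ] z 0.0364 jaw yaw rel stop y 0.41 q7 0.3 F [-0.7  0.5  0.2] Fstop [-0.8 -0.2] open 50.1
clock: 4.85
tool_pos: [0.5204, -0.2403, 0.0365]
eef_rot: [0.398, 0.917, 0.0, 0.0]
contact_force: [-0.7, 0.2, -1.3]
opening: 0.566
t 4.85 tcp stop [-65.1 113.1] z 0.0365 jaw yaw rel stop y 0.38 q7 0.3 F [-0.7  0.2 -1.3] Fstop [-0.7 -0.3] open 49.8
```

```bash
for i in 1; do python3 -m inch '[[0.04,-0.04,0,0,50],[0.04,-0.04,0,0,50]]'; done; python3 -c "from h import *; st()"; python3 -m inch '[[0.04,-0.04,0,0,50],[0,0,0,0,50]]'; python3 -c "from h import *; st()"
```

```text
clock: 5.05
tool_pos: [0.5222, -0.242, 0.0365]
eef_rot: [0.398, 0.917, 0.0, -0.0]
contact_force: [-0.9, 1.0, -0.0]
opening: 0.567
t 5.05 tcp stop [-62.6 113.2] z 0.0365 jaw yaw rel stop y 0.4 q7 0.31 F [-0.9  1.  -0. ] Fstop [-1.4  0. ] open 49.9
clock: 5.25
tool_pos: [0.5227, -0.2423, 0.0364]
eef_rot: [0.398, 0.917, 0.0, -0.001]
contact_force: [-2.1, 2.8, 2.3]
opening: 0.563
t 5.25 tcp stop [-62.1 113.3] z 0.0364 jaw yaw rel stop y 0.39 q7 0.31 F [-2.1  2.8  2.3] Fstop [-3.5  0.4] open 49.6
```

```bash
python3 -m inch '[[0.04,-0.04,0,0,50],[0.03,-0.03,0,0,50],[0,0,0,0,50]]'; python3 -c "from h import *; st()"; python3 -m inch '[[-0.2,0.22,0,0,50],[-0.5,0.54,0,0,50],[-0.5,0.54,0,0,50],[0,0,1,0,50],[0,0,1,0,0]]'; python3 -m inch '[[0.7,0.67,1,0,0],[0.7,0.67,0.5,0,0],[0.7,0.67,0,0,0],[0,0,0,0,0]]' ;python3 -c "from h import *; st(); snap('wrist','w2.png');s=snap('side','s1.png')"
```

```text
clock: 5.55
tool_pos: [0.5227, -0.2423, 0.0363]
eef_rot: [0.398, 0.918, 0.0, -0.003]
contact_force: [-6.4, 7.1, 5.4]
opening: 0.567
t 5.55 tcp stop [-62.1 113.3] z 0.0363 jaw yaw rel stop y 0.42 q7 0.32 F [-6.4  7.1  5.4] Fstop [-9.5  0.1] open 49.9
clock: 6.05
tool_pos: [0.4951, -0.2122, 0.0868]
eef_rot: [0.397, 0.918, -0.0, 0.0]
contact_force: [0.5, -0.0, 0.8]
opening: 0.501
clock: 6.45
tool_pos: [0.5516, -0.159, 0.1254]
eef_rot: [0.396, 0.918, 0.002, 0.003]
contact_force: [-0.6, 0.4, -0.1]
opening: 0.14
t 6.45 tcp stop [-103.6  191.1] z 0.1254 jaw yaw rel stop y 0.61 q7 0.28 F [-0.6  0.4 -0.1] Fstop [-0.7 -0.2] open 12.3
```

View pics/s1.png

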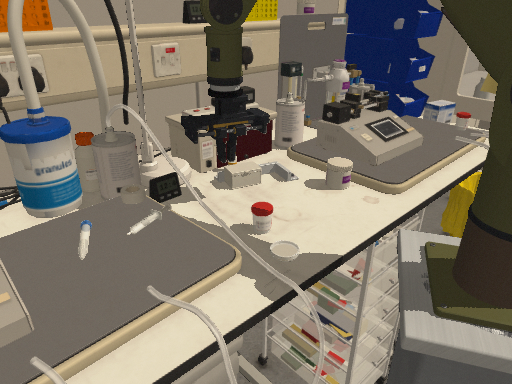

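The side view shows the box against the fence at (240,175). The vial at (207,150) stands behind it, and the jar, pot and dish are undisturbed. Seating on the fence was felt at 9.5 N. Next is the end push with the fingers shut, at x = -27 of the stop.

```bash
python3 -m inch '[[0.52,-0.56,0,-0.08,0],[0.52,-0.56,0,0,0],[0.52,-0.56,0,0,0],[0.52,-0.56,0,0,0],[0,0,0,0,0]]'; python3 -c "
from h import *; st(); snap('wrist','w3.png')
s=r.snapshot('top');W=cloud(s);p=(W[...,:2]*1000-a[:2])@M
k=(abs(W[...,2]-.0465)<.006)&(p[...,0]>-75)&(p[...,0]<8)&(p[...,1]>20)&(p[...,1]<165)
q=p[k];print(len(q),np.percentile(q,[1,50,99],axis=0))"
```

```text
clock: 7.05
tool_pos: [0.5992, -0.2224, 0.1231]
eef_rot: [0.404, 0.915, -0.001, 0.001]
contact_force: [0.0, 0.0, -0.8]
opening: 0.003
t 7.05 tcp stop [-24.8 183.1] z 0.1231 jaw yaw rel stop y -0.41 q7 0.43 F [ 0.   0.  -0.8] Fstop [-0.  0.] open 0.3
871 [[-53.23312149  69.0795871 ]
 [-29.38913987 107.84807515]
 [ -0.25016012 154.24255341]]
```

View pics/w3.png

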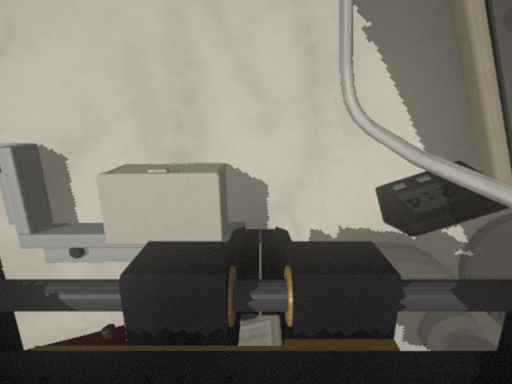

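The wrist view shows the box, columns 100–230, flush along the fence, with the end stop at (20,190) and the closed fingers at column 260, just past the box's end. I'll back off 7 mm, descend and push.

```bash
python3 -m inch '[[0.15,0.25,0,0.06,0],[0,0,-1,0,0],[0,0,-1,0,0],[0,0,-1,0,0],[0,0,-0.4,0,0]]'; python3 -m inch '[[0,0,0,0,0],[-0.15,-0.135,0,0,0],[-0.15,-0.135,0,0,0],[-0.15,-0.135,0,0,0],[-0.15,-0.135,0,0,0]]'; python3 -c "from h import *; st()"
```

```text
clock: 7.65
tool_pos: [0.6014, -0.2101, 0.0369]
eef_rot: [0.398, 0.917, -0.0, -0.002]
contact_force: [-0.2, -0.9, -1.1]
opening: 0.004
clock: 8.15
tool_pos: [0.5881, -0.2261, 0.0398]
eef_rot: [0.399, 0.917, -0.0, 0.001]
contact_force: [-0.2, -0.3, -0.2]
opening: 0.004
t 8.15 tcp stop [-29.6 172.4] z 0.0398 jaw yaw rel stop y 0.23 q7 0.37 F [-0.2 -0.3 -0.2] Fstop [ 0.1 -0.4] open 0.4
```

```bash
python3 -m inch '[[-0.12,-0.17,-0.05,0,0],[-0.15,-0.14,0,0,0],[-0.15,-0.14,0,0,0],[-0.15,-0.14,0,0,0],[-0.15,-0.14,0,0,0]]'; python3 -c "from h import *; st()";  python3 -m inch '[[-0.15,-0.14,0,0,0],[-0.15,-0.14,0,0,0],[-0.15,-0.14,0,0,0],[-0.15,-0.14,0,0,0]]'; python3 -c "from h import *; st()"
```

```text
clock: 8.65
tool_pos: [0.5703, -0.2437, 0.038]
eef_rot: [0.399, 0.917, 0.0, 0.0]
contact_force: [2.2, 1.9, 4.4]
opening: 0.003
t 8.65 tcp stop [-28.8 147.4] z 0.038 jaw yaw rel stop y 0.28 q7 0.38 F [2.2 1.9 4.4] Fstop [0.1 2.9] open 0.3
clock: 9.05
tool_pos: [0.5548, -0.2579, 0.0377]
eef_rot: [0.399, 0.917, -0.0, -0.0]
contact_force: [1.4, 2.0, 3.6]
opening: 0.001
t 9.05 tcp stop [-28.8 126.4] z 0.0377 jaw yaw rel stop y 0.26 q7 0.39 F [1.4 2.  3.6] Fstop [-0.5  2.4] open 0.1
```

```bash
python3 -m inch '[[-0.15,-0.14,0,0,0],[-0.15,-0.14,0,0,0],[-0.12,-0.11,0,0,0],[-0.06,-0.055,0,0,0]]'; python3 -c "from h import *; st(); snap('wrist','w4.png')
";  python3 -m inch '[[-0.06,-0.055,0,0,0],[-0.03,-0.028,0,0,0],[0,0,0,0,0]]'; python3 -c "from h import *; st()"
```

```text
clock: 9.45
tool_pos: [0.5427, -0.2692, 0.0377]
eef_rot: [0.399, 0.917, -0.0, -0.0]
contact_force: [2.1, 2.7, 2.3]
opening: 0.005
t 9.45 tcp stop [-28.8 109.8] z 0.0377 jaw yaw rel stop y 0.24 q7 0.4 F [2.1 2.7 2.3] Fstop [-0.6  3.4] open 0.4
clock: 9.8
tool_pos: [0.5406, -0.2709, 0.0376]
eef_rot: [0.399, 0.917, -0.0, -0.0]
contact_force: [2.1, 1.0, 1.8]
opening: 0.011
t 9.8 tcp stop [-28.9 107.1] z 0.0376 jaw yaw rel stop y 0.26 q7 0.41 F [2.1 1.  1.8] Fstop [0.7 2.2] open 1.0
```

View pics/w4.png

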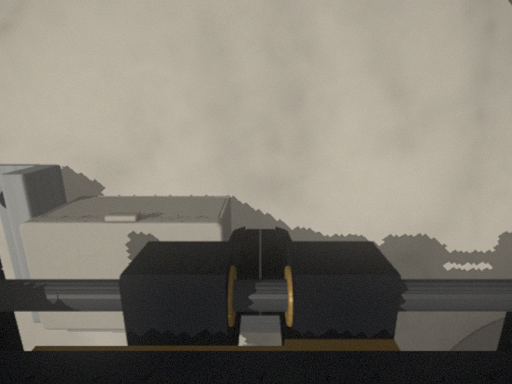

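The wrist view shows the box's far end at column ~25, a few mm short of the end stop at (20,230), with the fingers against its near end. I'll continue slowly.

```bash
for i in 1; do python3 -m inch '[[-0.03,-0.028,0,0,0],[-0.03,-0.028,0,0,0]]'; done; python3 -c "from h import *; st()";  python3 -m inch '[[-0.03,-0.028,0,0,0],[-0.03,-0.028,0,0,0]]'; python3 -c "from h import *; st()"; python3 -m inch '[[-0.03,-0.028,0,0,0],[0,0,0,0,0]]'; python3 -c "from h import *; st()"
```

```text
clock: 10.0
tool_pos: [0.5394, -0.2721, 0.0376]
eef_rot: [0.399, 0.917, -0.0, -0.0]
contact_force: [2.1, 1.7, 1.6]
opening: 0.008
t 10.0 tcp stop [-28.9 105.4] z 0.0376 jaw yaw rel stop y 0.27 q7 0.41 F [2.1 1.7 1.6] Fstop [0.2 2.7] open 0.7
clock: 10.2
tool_pos: [0.5377, -0.2736, 0.0376]
eef_rot: [0.399, 0.917, -0.0, -0.0]
contact_force: [1.0, 1.7, 0.7]
opening: 0.006
t 10.2 tcp stop [-28.9 103.2] z 0.0376 jaw yaw rel stop y 0.27 q7 0.41 F [1.  1.7 0.7] Fstop [-0.5  1.9] open 0.5
clock: 10.4
tool_pos: [0.5368, -0.2745, 0.0376]
eef_rot: [0.399, 0.917, -0.0, -0.0]
contact_force: [1.6, 0.5, 0.4]
opening: 0.006
t 10.4 tcp stop [-28.8 101.9] z 0.0376 jaw yaw rel stop y 0.25 q7 0.41 F [1.6 0.5 0.4] Fstop [0.7 1.5] open 0.5
```

```bash
python3 -m inch '[[-0.03,-0.028,0,0,0],[-0.03,-0.028,0,0,0]]'; python3 -c "from h import *; st()";  python3 -m inch '[[-0.03,-0.028,0,0,0],[0,0,0,0,0]]'; python3 -c "from h import *; st()"; python3 -m inch '[[-0.03,-0.028,0,0,0],[0,0,0,0,0]]'; python3 -c "from h import *; st()"
```

```text
clock: 10.6
tool_pos: [0.5365, -0.275, 0.0378]
eef_rot: [0.399, 0.917, 0.001, 0.001]
contact_force: [3.6, 3.0, -0.7]
opening: 0.008
t 10.6 tcp stop [-28.7 101.3] z 0.0378 jaw yaw rel stop y 0.29 q7 0.41 F [ 3.6  3.  -0.7] Fstop [0.2 4.7] open 0.7
clock: 10.8
tool_pos: [0.5364, -0.2751, 0.038]
eef_rot: [0.398, 0.917, 0.001, 0.001]
contact_force: [4.1, 4.0, 0.1]
opening: 0.004
t 10.8 tcp stop [-28.7 101.2] z 0.038 jaw yaw rel stop y 0.32 q7 0.41 F [4.1 4.  0.1] Fstop [-0.2  5.7] open 0.3
clock: 11.0
tool_pos: [0.5364, -0.2751, 0.0382]
eef_rot: [0.398, 0.917, 0.002, 0.001]
contact_force: [4.2, 4.3, -0.3]
opening: 0.005
t 11.0 tcp stop [-28.7 101.2] z 0.0382 jaw yaw rel stop y 0.35 q7 0.41 F [ 4.2  4.3 -0.3] Fstop [-0.3  6. ] open 0.5
```

```bash
python3 -m inch '[[0.22,0.2,0,0,0],[0.3,0.28,0,0,0],[0,0,1,-0.05,0],[0,0,1,0,10],[0,0,0.5,0,24]]'; python3 -m inch '[[-0.85,0.04,0,0,24],[-0.85,0.04,0,0,24],[-0.85,0.04,0,0,24],[-0.85,0.04,0,0,24],[-0.8,0.04,0,0,24]]'; python3 -m inch '[[0,0,0,0,24]]'; python3 -c "
from h import *; st(); snap('wrist','w5.png')
s=r.snapshot('top');W=cloud(s);p=(W[...,:2]*1000-a[:2])@M
k=(abs(W[...,2]-.0465)<.006)&(p[...,0]>-75)&(p[...,0]<8)&(p[...,1]>-20)&(p[...,1]<125)
q=p[k];print(len(q),np.percentile(q,[1,50,99],axis=0),cv2.minAreaRect(q.astype('f')))"
```

```text
clock: 11.5
tool_pos: [0.5478, -0.2652, 0.1018]
eef_rot: [0.401, 0.916, -0.0, 0.001]
contact_force: [0.8, 0.2, -0.3]
opening: 0.161
clock: 12.0
tool_pos: [0.4407, -0.2603, 0.1]
eef_rot: [0.402, 0.916, -0.0, -0.001]
contact_force: [0.2, -0.0, 0.5]
opening: 0.27
clock: 12.1
tool_pos: [0.4385, -0.2606, 0.0998]
eef_rot: [0.402, 0.916, -0.002, -0.003]
contact_force: [-0.6, 0.6, -0.6]
opening: 0.27
t 12.1 tcp stop [-105.8   39.1] z 0.0998 jaw yaw rel stop y -0.1 q7 0.35 F [-0.6  0.6 -0.6] Fstop [-0.8  0. ] open 23.7Traceback (most recent call last):
  File "<string>", line 5, in <module>
    q=p[k];print(len(q),np.percentile(q,[1,50,99],axis=0),cv2.minAreaRect(q.astype('f')))
                        ~~~~~~~~~~~~~^^^^^^^^^^^^^^^^^^^^
    return _quantile_unchecked(
        a, q, axis, out, overwrite_input, method, keepdims, weights)
    return _ureduce(a,
                    func=_quantile_ureduce_func,
    ...<5 lines>...
                    overwrite_input=overwrite_input,
                    method=method)
    r = func(a, **kwargs)
    result = _quantile(arr,
                       quantiles=q,
    ...<2 lines>...
                       out=out,
                       weights=wgt)
    slices_having_nans = np.isnan(arr[-1, ...])
                                  ~~~^^^^^^^^^
IndexError: index -1 is out of bounds for axis 0 with size 0
```

```bash
python3 -m inch '[[0.09,0.08,-1,0,24],[0,0,-1,0,24],[0,0,-0.5,0,24],[0.27,-0.29,0,0,24],[0.27,-0.29,0,0,24]]'; python3 -m inch '[[0.27,-0.29,0,0,24],[0.13,-0.14,0,0,24],[0.08,-0.09,0,0,24],[0,0,0,0,24]]'; python3 -c "from h import *; st()"; python3 -m inch '[[0.05,-0.055,0,0,24],[0.04,-0.04,0,0,24],[0,0,0,0,24]]'; python3 -c "from h import *; st()"
```

```text
clock: 12.7
tool_pos: [0.4597, -0.2722, 0.037]
eef_rot: [0.401, 0.916, 0.0, 0.0]
contact_force: [-0.7, -0.5, -0.1]
opening: 0.27
clock: 13.1
tool_pos: [0.4706, -0.2856, 0.0377]
eef_rot: [0.401, 0.916, 0.0, 0.0]
contact_force: [0.3, -0.4, 0.5]
opening: 0.273
t 13.1 tcp stop [-65.6  45.7] z 0.0377 jaw yaw rel stop y -0.04 q7 0.34 F [ 0.3 -0.4  0.5] Fstop [ 0.5 -0.1] open 24.0
clock: 13.4
tool_pos: [0.4723, -0.2879, 0.0378]
eef_rot: [0.401, 0.916, 0.0, 0.0]
contact_force: [-0.3, -0.3, -0.1]
opening: 0.275
t 13.4 tcp stop [-62.8  45.4] z 0.0378 jaw yaw rel stop y -0.03 q7 0.35 F [-0.3 -0.3 -0.1] Fstop [ 0.1 -0.4] open 24.2
```

```bash
python3 -m inch '[[0.03,-0.03,0,0,24],[0.03,-0.03,0,0,24],[0,0,0,0,24]]'; python3 -c "from h import *; st()"; python3 -m inch '[[0.03,-0.03,0,0,24],[0,0,0,0,24]]'; python3 -c "from h import *; st()"
```

```text
clock: 13.7
tool_pos: [0.4729, -0.2885, 0.0377]
eef_rot: [0.401, 0.916, 0.0, -0.001]
contact_force: [-2.4, 3.0, 2.9]
opening: 0.278
t 13.7 tcp stop [-61.9  45.4] z 0.0377 jaw yaw rel stop y -0.0 q7 0.36 F [-2.4  3.   2.9] Fstop [-3.8  0.3] open 24.5
clock: 13.9
tool_pos: [0.4729, -0.2886, 0.0377]
eef_rot: [0.401, 0.916, 0.0, -0.002]
contact_force: [-4.4, 4.5, 5.3]
opening: 0.273
t 13.9 tcp stop [-61.9  45.4] z 0.0377 jaw yaw rel stop y 0.02 q7 0.36 F [-4.4  4.5  5.3] Fstop [-6.3 -0.2] open 24.0
```

```bash
python3 -m inch '[[-0.2,0.22,0,0,24],[-0.5,0.54,0,0,24],[-0.5,0.54,0.2,0,24],[0,0,1,0,24],[0,0,1,0,24]]'; python3 -m inch '[[0,0,1,0,24],[0,0,1,0,24],[0,0,1,0,24],[0,0,1,0,24],[0,0,1,0,24]]'; python3 -m inch '[[0,0,1,0,24],[0,0,0.5,0,24],[-0.6,-1,0,-1,24],[-0.6,-1,0,-1,24],[-0.6,-1,0,-1,24]]'; python3 -m inch '[[-0.6,-1,0,-1,24],[-0.6,-1,0,-1,24],[-0.6,-1,0,-1,24],[-0.6,-1,0,-1,24],[-0.6,-1,0,-1,24]]'; python3 -m inch '[[-0.6,-1,0,-1,24],[-0.6,-1,0,-1,24],[-0.6,-1,0,-1,24],[-0.6,-1,0,-1,24],[0,0,0,0,24]]'
python3 -c "
from h import *; st()
s=snap('top','t9.png');W=cloud(s);p=(W[...,:2]*1000-a[:2])@M
k=(abs(W[...,2]-.0465)<.006)&(p[...,0]>-75)&(p[...,0]<8)&(p[...,1]>-20)&(p[...,1]<125)
q=p[k];print(len(q))
if len(q): print(np.percentile(q,[1,50,99],axis=0).round(1),cv2.minAreaRect(q.astype('f')))
W0=np.load('W.npy')
for n,(x,y,h,R) in dict(jar=(.305,-.345,.055,.045),pot=(.435,-.057,.048,.035),vial=(.59,-.335,.05,.02),dish=(.36,.01,.006,.045)).items():
  for w in (W0,W):
    m=(np.hypot(w[...,0]-x,w[...,1]-y)<R)&(w[...,2]>h)&(w[...,2]<.075); print(n,m.sum(),np.median(w[m],0).round(4) if m.any() else '')
I=cv2.resize(cv2.imread('pics/t9.png')[90:330,200:420],None,fx=2.4,fy=2.4,interpolation=cv2.INTER_CUBIC);cv2.imwrite('pics/t9c.png',I)"
```

```text
clock: 14.4
tool_pos: [0.4443, -0.2572, 0.0931]
eef_rot: [0.401, 0.916, -0.0, -0.0]
contact_force: [0.6, -0.1, -0.1]
opening: 0.272
clock: 14.9
tool_pos: [0.4448, -0.2581, 0.2189]
eef_rot: [0.402, 0.916, -0.0, 0.001]
contact_force: [0.1, -0.0, -1.1]
opening: 0.273
clock: 15.4
tool_pos: [0.3989, -0.3338, 0.255]
eef_rot: [0.541, 0.841, -0.0, 0.0]
contact_force: [0.0, 0.4, -0.4]
opening: 0.271
clock: 15.9
tool_pos: [0.3235, -0.4589, 0.2547]
eef_rot: [0.741, 0.672, -0.0, 0.0]
contact_force: [0.5, 0.4, 0.9]
opening: 0.271
clock: 16.4
tool_pos: [0.2602, -0.5618, 0.2543]
eef_rot: [0.865, 0.501, -0.002, 0.001]
contact_force: [-0.4, -0.0, -0.5]
opening: 0.274
t 16.4 tcp stop [  -5.4 -296.2] z 0.2543 jaw yaw rel stop y -72.56 q7 0.24 F [-0.4 -0.  -0.5] Fstop [-0.3 -0.3] open 24.1
964
[[-53.3  -0.1]
 [-26.9  41.9]
 [  0.8  84.8]] ((-26.86910057067871, 42.59299087524414), (86.98033905029297, 57.075096130371094), 89.70604705810547)
jar 845 [ 0.3025 -0.3358  0.0665]
jar 837 [ 0.3024 -0.3358  0.0665]
pot 352 [ 0.4316 -0.059   0.0572]
pot 352 [ 0.4317 -0.0588  0.0574]
vial 70 [ 0.5981 -0.3368  0.0599]
vial 72 [ 0.598  -0.337   0.0597]
dish 566 [0.3656 0.0126 0.0131]
dish 567 [0.3658 0.0124 0.013 ]
```

View pics/t9c.png

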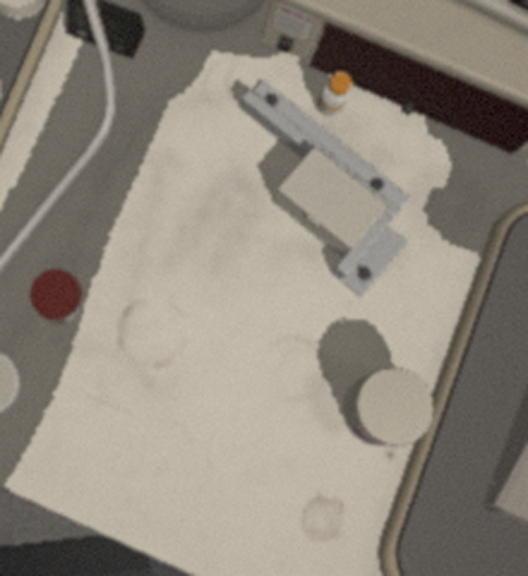

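The crop shows the box at (333,197), flush in the inner corner. It measures (-26.9, 42) mm against a target of (-27, 42), square within 0.3°. The other objects have not moved and the robot is clear.

```bash
python3 -c "from plant import r; print(r.finish_job())"
```

```text
the job is handed in; nothing more can be done
None
```

The slide box is seated square in the inner corner of the stop, and the job was handed in at about 16.5 s of the 51 s allowed. I pushed it to the fence with two fingertips. Then I slid it along the fence to the end stop with the fingers shut, and finished with a light press back onto the fence. The highest contact force I read was about 11 N, and the box was never gripped or lifted.

**Last checks, from the final top view:**
- **Box position:** its centre is at about (-26.9, +42) mm from the corner, against a target of (-27, +42), and it is square within 0.3°. The calibration is only good to about 2 mm, so the firm contact felt at both faces is the stronger evidence that it is flush.
- **Other objects:** the jar, pot, vial and dish are within 0.2 mm of where they started.
- **Robot:** it is parked clear at 0.25 m height with no contact force.

No check failed. One script stopped part-way because the arm hid the box from the top camera, so I repeated that measurement after retreating.

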